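# Square a stock carton into the measuring corner

### The job

Pull the blue-fronted parts drawer right out to its stop and leave it open. Lift out the brown carton without dropping it, set it down the same way up on the bare part of the metal measuring plate, clear of the white scanner bar and with a long side facing it, and let go; then push it in under the bar until it sits square and flush against both yellow fences. Do not bump the scanner bar or its posts, and leave everything else on the bench where it is.

Things in the scene. Friction and masses are not known exactly. Their poses are not given: they have to be found in the camera images.
- cab: Low grey one-drawer cabinet, 260 deep (x) x 240 wide (y) x 110 high, fixed to the bench, blue drawer front facing its own -x. Origin: centre of its underside. It may stand left or right of the middle, slightly turned. Its 12 mm thick top covers its own x from -115 to +130.
- cab_drawer0 (a joint): Drawer opening in m: 0 shut, 0.182 at its stop, sliding along the cabinet's own -x; may start up to 20 mm ajar. Inside it is 215 long, 198 wide, walls 6 thick; floor 22 above the bench, wall tops 88, top edge of the front 97. Fully out, the 175 mm behind the front are uncovered.
- cab_drawer0_handle (a point): Middle of the drawer's steel bar handle (moves with the drawer): a round bar 10 mm thick, 120 long along the cabinet's y, 35 mm in front of the drawer front, 72 above the bench; free to be straddled or hooked from above. Axes as the cabinet's.
- carton: Brown carton with an orange tape strip along the top and a small white label, 110 long (x) x 56 wide (y) x 45 high, about 250 g. Origin: centre of its underside. It starts lying in the drawer, long side roughly along the drawer.
- station: Measuring station fixed to the bench, left or right of the middle, slightly turned: aluminium plate 250 wide (y), 220 deep (x), 10 thick, with two yellow fences (40 high, 12 thick) on it, one across the far side, one along the left side, meeting at a right angle, and a black electronics box (45 high) behind the back fence. Origin: on the bench, 90 mm in +x and 95 mm in -y from the corner.
- corner (a point): Inner corner of the two fences, on the plate's top (10 above the bench). +x points into the back fence (face at x = 0, running 200 mm to -y), +y into the left fence (face at y = 0, running 150 mm to -x). The free plate reaches 200 mm to -x and 225 to -y. The flush carton's long side lies along x, against the left fence, its centre at x = -55, y = -28 mm.
- scanbar: White scanner bar with a red patch, alongside the left fence. In corner's frame it covers x -166 to +24, y -60 to -28 mm; underside 135, top 165 above the bench; 12 mm wide end arms at x = -155 and +13 run to posts behind the left fence. A tool pointing straight down cannot follow the carton under it: lean it 30 to 45 degrees, tips towards the left fence. Origin as station.
- terminal: Black handheld terminal, 150 x 70 x 26, lying on the middle of the cabinet's top; bystander. Origin: underside centre.
- label_roll: White label roll standing on end on the bench, 70 across, 50 high; bystander.
- tape_dispenser: Grey desk tape dispenser with an orange roll, 140 x 60, 102 high; bystander.
- knife: Yellow box knife lying flat, 145 long, 14 high; bystander.
- white_box: White box, 160 x 100 x 60 high; bystander.
- flat_carton: Another, larger brown carton, 180 x 130 x 50 high, lying on the bench, not in the drawer; bystander.

How it is judged (in metres and radians):
On the way, in this order (a step that is already met when the one before it is completed fails the run):
1. the drawer is pulled out to its stop (within 7 mm) (value of joint cab_drawer0 above 0.1746 m), for 0.2 s.
2. the carton stands on the measuring plate, upright and let go, clear of the bar: its centre more than 75 mm from the left fence (y of carton in the frame of corner between -0.225 and -0.075 m and x of carton in the frame of corner between -0.2 and -0.02 m and z of carton in the frame of corner between -0.005 and 0.005 m and angle between carton's own z axis and vertical below 0.05 rad and contact force between the fingers and carton below 0.1 N), for 0.2 s.
3. the carton is flush in the fence corner (x of carton in the frame of corner between -0.058 and -0.049 m and y of carton in the frame of corner between -0.031 and -0.022 m and angle between the x axis of carton and the x axis of corner, either way round below 0.035 rad and angle between carton's own z axis and vertical below 0.05 rad and z of carton in the frame of corner between -0.005 and 0.005 m), for 0.2 s.
At the end, for the whole second after the job is handed in: The carton lies at rest and released on the plate, the same way up as it started, its long side along the left fence within 0.035 rad (2 degrees), and within 3 mm of flush against both the left and the back fence; the drawer is still out, within 15 mm of its stop (all of step 3 and value of joint cab_drawer0 above 0.1666 m and linear speed of carton below 0.01 m/s and contact force between the fingers and carton below 0.1 N); the robot touches nothing.
It fails at once if the robot bumps the scanner bar, its arms or posts (more than 3 N) (contact force between any of the arm, the fingers and scanbar above 3 N).
It fails at once if the carton bumps the scanner bar (more than 3 N) (contact force between carton and scanbar above 3 N).
It fails at once if the carton is dropped: it is in the air, more than 35 mm above drawer floor or plate, and nothing holds it (height (world z) of carton above 0.057 m and contact force between anything else and carton below 0.05 N).
It fails at once if a bystander is moved by more than 25 mm (distance of any of terminal, label_roll, tape_dispenser, knife, white_box, flat_carton from where it was at the start of the episode above 0.025 m).
It also fails if it takes over 72 s, if anything falls off the work surface, if the arm or the gripper's body presses on something with over 40 N, if the wrist force passes 120 N, or if a joint passes its speed limit or range.

### The arm

A 6-joint arm with a two-finger parallel gripper is mounted at the origin on the work surface. World frame = base frame: x ahead of the robot, y to its left, z up, the work surface at z = 0. Lengths are in m, angles in degrees, forces in N, time in s.
With the tool pointing down it reaches from about 0.275 to 0.825 m from the base axis. Payload 5.2 kg.
Tool frame: the origin (TCP) lies between the finger pads, 19 mm behind the fingertips; this is the grasp point; z points along the fingers, y is the direction in which the jaws open and shut (so a half turn about z gives the same grasp; the last joint's range is limited). The gripper opens to 93 mm and grips with 3 to 60 N. Pads are 15 mm wide; open, the fingers measure 128 mm over their backs; the gripper's body (75 mm by 188 mm) begins 65 mm behind the grasp point.
Start: joints at [-11.62, 14.817, 87.949, -0, 77.235, -11.62], TCP at [0.55, 0, 0.237] pointing down, gripper open.
Joint ranges: [-179.93, 179.93], [-52.35, 119.4], [10.71, 147.94], [-69.91, 249.91], [12.55, 155.21], [-178.61, 178.61]. Speed limits (degrees/s): [147.25, 147.25, 180, 180, 180, 180].

### API

Orientations are given as [roll, pitch, yaw] about the fixed x, y, z axes, in that order (R = Rz(yaw) Ry(pitch) Rx(roll)).
In Python, from rig import r gives the robot as it stands.
- The arm moves only by the tool play_rows, never from a script. Its argument "moves" is a list that holds one entry, the list of rows, each a list of 7 numbers: the shift along the tool's x, y, z in mm, then the turn, a rotation vector about the tool's x, y, z in degrees, then the finger opening in mm, from 0 to 93. In form: [[[tx, ty, tz, ax, ay, az, jaw], ...]]. A call has 1 to 12 rows; each row shifts and turns the commanded pose from where the row before left it, along the tool's axes as they then stand; what a row does not reach is not made up. A row lasts 1/8 s, in which the tool goes at most 62.5 mm and 10.7 degrees, less where a joint would pass 70% of its speed; a pose out of reach is approached as far as the arm can. A call with a gripper value outside its range is refused whole. The fingers move at their own pace and stop on an object; the grip force is fixed at half the most. Time passes only in rows, so rows that do not move let the fingers close. It gives the time, the measured TCP pose, the force and the opening at its end, in the units of the state.
- r.state(): the state, without advancing time (a new reading comes with each control period).
- r.get_image(name): name is "scene" or "side" or "wrist"; returns a dict with "pixels" (400x640x3 uint8, blue, green, red), "depth" (400x640 float32, m along the optical axis (not along the pixel's ray), 0 where there is no reading), "camera_matrix" (3x3 intrinsics, pixels), "camera_from_world" (4x4, takes a point from world to camera coordinates). Camera axes: x right, y down, z forward; pixel columns grow to the right and rows downward; lengths in m; the calibration is good to about 2 mm. A picture is of the moment at which its call begins.
- r.finish_job(): hands the job in, once; it reports no verdict.
The state is a dict: "time_s": time; "q": joint angles; "qvel": joint speeds; "effort": joint torques, N m; "eef_pos": TCP position; "orientation": TCP orientation; "ft_force": force on the tool from outside, world axes, zero at the start; "torque": the same for the moment, N m; "opening": finger opening in m.
Only numpy, scipy, OpenCV 4.12 (cv2) and the standard library are available. Lean on these libraries where they do the work, as an engineer would, in place of code of your own. Each camera call takes 0.05 s, during which the arm holds its last target. There are 200 camera calls.

## Working session

There is one attempt and no reset: what is moved stays moved. The work goes in short steps, Python scripts to look and compute and a tool call to move; the robot and the scene stay as the last step left them, time stands still between calls to the robot, and variables do not carry over. Pictures are saved under pics/ and viewed, about 8 in all and at most 12, crops included, and the job is handed in when it is done.

Besides the shell and the picture viewer there is one more tool, called in YAML: its name, and indented under it one key for each argument. play_rows: Moves the arm, as the interface text tells. Its arguments: {"type":"object","properties":{"moves":{"type":"array"}},"required":["moves"]}

```bash
mkdir -p pics; ls; cat > h.py <<'E'
from rig import r
import numpy as np, cv2
def grab(n,f):
    d=r.get_image(n); np.savez(f'pics/{f}.npz',**d); cv2.imwrite(f'pics/{f}.png',d['pixels']); return d
def load(f): return dict(np.load(f'pics/{f}.npz'))
def world(d,u,v,z=None):
    K=d['camera_matrix'];T=np.linalg.inv(d['camera_from_world'])
    ray=np.linalg.inv(K)@[u,v,1]
    if z is None:
        p=np.median(d['depth'][int(v)-1:int(v)+2,int(u)-1:int(u)+2])
        return T[:3,:3]@(ray*p)+T[:3,3]
    w=T[:3,:3]@ray; return T[:3,3]+w*(z-T[2,3])/w[2]
def cloud(d):
    K=d['camera_matrix'];T=np.linalg.inv(d['camera_from_world'])
    v,u=np.mgrid[:400,:640]; P=np.stack([u,v,np.ones_like(u)],-1)@np.linalg.inv(K).T*d['depth'][...,None]
    return P@T[:3,:3].T+T[:3,3]
E
python3 - <<'E'
from h import *
a=grab('scene','s0');b=grab('side','d0')
for x in(a,b): print(np.linalg.inv(x['camera_from_world'])[:3].round(3))
print(r.state())
E
```

```text
pics
[[ 0.635  0.462 -0.62   1.386]
 [ 0.772 -0.396  0.497 -0.628]
 [-0.016 -0.794 -0.608  0.88 ]]
[[-0.789 -0.373  0.488 -0.318]
 [-0.614  0.501 -0.609  1.133]
 [-0.018 -0.781 -0.625  1.22 ]]
{'time_s': 0.1, 'q': array([-1.16177306e+01,  1.48554076e+01,  8.80053353e+01, -5.04448902e-04,
        7.72318419e+01, -1.16195421e+01]), 'qvel': array([-0.02651639, -0.06180372, -0.19729673,  0.14415728, -0.01707004,
        0.0505867 ]), 'effort': array([ 2.99393134e-03, -4.38208973e+01, -2.84642941e+01,  7.21958186e-02,
        3.61894083e-02, -1.01468524e-04]), 'eef_pos': array([5.49548755e-01, 1.30990810e-04, 2.36694046e-01]), 'orientation': array([-1.79909213e+02, -1.81659773e-02,  9.00019090e+01]), 'ft_force': array([-0.92366624,  0.79959497,  0.15687826]), 'torque': array([0.04776445, 0.01008412, 0.00129704]), 'opening': 0.09348944568309012}
```

View pics/s0.png

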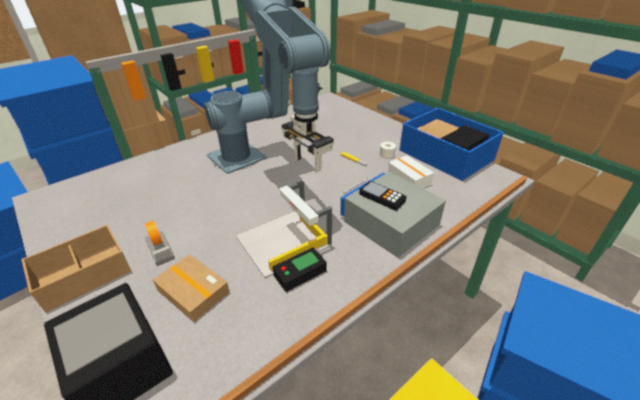

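View pics/d0.png

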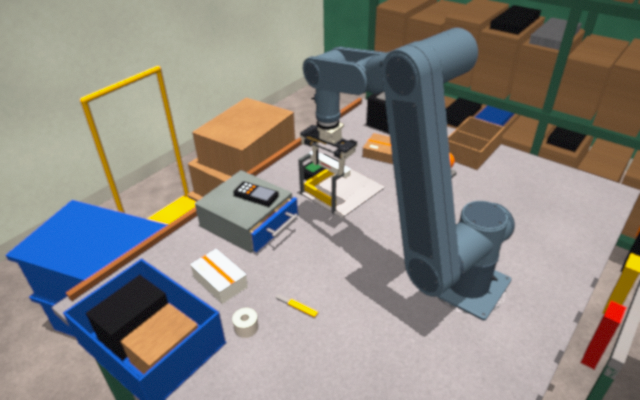

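The scene view shows the cabinet (grey, around 395,205) with its blue front facing the robot at (350,195). The station is at (285,235), with the scanner bar at (300,203) and the yellow fences at (325,240). The side view agrees: handle at (285,222), station around (340,185). Next I fit both from depth.

```bash
python3 - <<'E'
from h import *
for f in('s0','d0'):
    d=load(f);P=cloud(d);c=d['pixels'].astype(int);hsv=cv2.cvtColor(d['pixels'],cv2.COLOR_BGR2HSV)
    ok=(d['depth']>0)&(P[...,0]>.2)&(P[...,0]<1)&(abs(P[...,1])<.6)
    def rect(m,n):
        m=cv2.morphologyEx(m.astype(np.uint8),cv2.MORPH_OPEN,np.ones((2,2)))
        k,l,s,_=cv2.connectedComponentsWithStats(m)
        if k<2: print(n,'none');return
        i=1+np.argmax(s[1:,4]);q=P[l==i];R=cv2.minAreaRect((q[:,:2]*1000).astype(np.float32))
        print(f,n,len(q),'z',np.median(q[:,2]).round(4),'c',np.round(R[0],1),np.round(R[1],1),round(R[2],2));print(cv2.boxPoints(R).round(0).tolist())
    z=P[...,2]
    rect(ok&(abs(z-.11)<.006)&(P[...,1]>0.05),'cabtop')
    yel=(hsv[...,0]>20)&(hsv[...,0]<35)&(hsv[...,1]>130)
    rect(ok&yel&(abs(z-.05)<.006),'fencetop')
    rect(ok&(abs(z-.165)<.008)&(hsv[...,1]<60)&(hsv[...,2]>120)&(P[...,0]<.9),'bar')
    rect(ok&(abs(z-.010)<.004)&(P[...,1]<.15),'plate')
    rect(ok&(hsv[...,0]>100)&(hsv[...,0]<125)&(hsv[...,1]>120)&(P[...,1]<.4)&(P[...,1]>0),'blue')
d=load('s0');cv2.imwrite('pics/s0c.png',cv2.resize(d['pixels'][150:300,220:460],None,fx=3.3,fy=3.3,interpolation=2))
d=load('d0');cv2.imwrite('pics/d0c.png',cv2.resize(d['pixels'][130:260,190:400],None,fx=3.8,fy=3.8,interpolation=2))
E
```

```text
s0 cabtop 2514 z 0.1102 c [ 967.6 -159.2] [ 315.5 1215.8] 27.17
[[550.0, 310.0], [1105.0, -772.0], [1386.0, -628.0], [830.0, 454.0]]
s0 fencetop 276 z 0.0474 c [ 975.4 -391. ] [177.1 930.6] 49.21
[[565.0, -154.0], [1270.0, -762.0], [1386.0, -628.0], [681.0, -20.0]]
s0 bar 434 z 0.1651 c [ 947.4 -353.1] [ 121.2 1027.7] 51.38
[[508.0, -80.0], [1311.0, -721.0], [1387.0, -627.0], [584.0, 15.0]]
s0 plate 2273 z 0.0106 c [ 953.8 -316.8] [ 253.6 1033.7] 68.01
[[427.0, -241.0], [1386.0, -628.0], [1480.0, -393.0], [522.0, -6.0]]
s0 blue 90 z 0.0823 c [ 997.2 -257.2] [  50.5 1072.7] 43.63
[[609.0, 114.0], [1349.0, -663.0], [1386.0, -628.0], [645.0, 148.0]]
d0 cabtop 2231 z 0.1092 c [344.8 661.1] [ 337.8 1590.9] 42.57
[[-318.0, 1133.0], [758.0, -39.0], [1007.0, 189.0], [-69.0, 1361.0]]
d0 fencetop 81 z 0.0476 c [668.5 -71. ] [ 51.4 126.9] 49.23
[[604.0, -49.0], [700.0, -132.0], [733.0, -93.0], [637.0, -10.0]]
d0 bar 144 z 0.164 c [578.2 -71.5] [ 51.7 221.9] 57.1
[[471.0, -33.0], [657.0, -153.0], [685.0, -110.0], [499.0, 10.0]]
d0 plate 758 z 0.0093 c [177.1 443.7] [ 180.2 1686.9] 29.59
[[-318.0, 1133.0], [515.0, -334.0], [672.0, -245.0], [-161.0, 1222.0]]
d0 blue 762 z 0.0696 c [215.6 653. ] [ 151.5 1426.6] 41.97
[[-318.0, 1133.0], [636.0, 72.0], [749.0, 173.0], [-205.0, 1234.0]]
```

View pics/s0c.png

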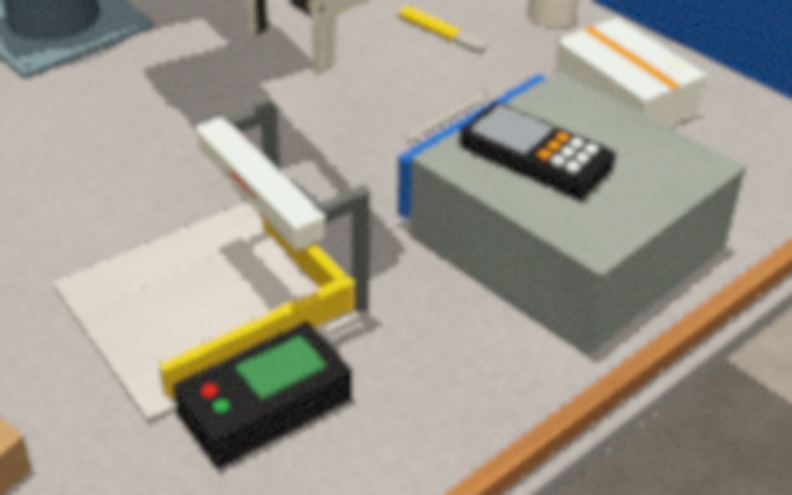

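View pics/d0c.png

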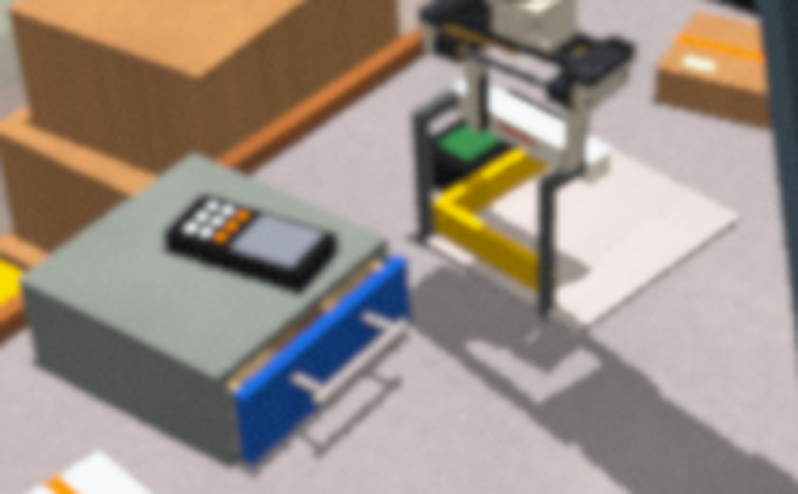

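```bash
python3 - <<'E'
from h import *
for f in('s0','d0'):
    d=load(f);P=cloud(d);hsv=cv2.cvtColor(d['pixels'],cv2.COLOR_BGR2HSV)
    ok=(d['depth']>0)&(P[...,0]>.2)&(P[...,0]<1.05)&(abs(P[...,1])<.6);z=P[...,2]
    def rect(m,n):
        k,l,s,_=cv2.connectedComponentsWithStats(m.astype(np.uint8),connectivity=4)
        i=1+np.argmax(s[1:,4]);q=P[l==i];R=cv2.minAreaRect((q[:,:2]*1000).astype(np.float32))
        print(f,n,len(q),'z',np.median(q[:,2]).round(4),'c',np.round(R[0],1),np.round(R[1],1),round(R[2],2),cv2.boxPoints(R).round(0).tolist())
    rect(ok&(abs(z-.11)<.004)&(P[...,1]>0.05)&(hsv[...,1]<90),'cabtop')
    yel=(hsv[...,0]>20)&(hsv[...,0]<35)&(hsv[...,1]>130)
    rect(ok&yel&(abs(z-.05)<.004),'fencetop')
    rect(ok&(abs(z-.165)<.005)&(hsv[...,1]<60)&(hsv[...,2]>120),'bar')
    rect(ok&(abs(z-.010)<.004)&(P[...,1]<.05)&(hsv[...,2]>190),'plate')
S=load('s0');D=load('d0')
def s(u,v,z):return (world(S,220+u/3.3,150+v/3.3,z)*1000).round(0)[:2]
def e(u,v,z):return (world(D,190+u/3.8,130+v/3.8,z)*1000).round(0)[:2]
print('cab s',[s(*p,.11) for p in((412,168),(602,274),(743,170))])
print('cab d',[e(*p,.11) for p in((22,283),(195,155),(388,245),(230,378))])
print('plate s',[s(*p,.01) for p in((55,288),(152,418))],'d',[e(*p,.01) for p in((738,216),(590,325))])
print('fence s outer corner,endback',s(355,285,.05),s(163,367,.05),'inner corner',s(325,285,.05),'d left outer corner,end',e(434,210,.05))
print('bar s',[s(*p,.165) for p in((198,124),(222,116),(325,218),(300,240))])
print('handle d',[e(*p,.077) for p in((405,327),(320,395))])
print('drawer front top d',[e(*p,.097) for p in((232,390),(405,258))],'s',[s(*p,.097) for p in((400,157),(540,77))])
E
```

```text
s0 cabtop 2423 z 0.1103 c [776.8 197.8] [249.4 245. ] 2.58 [[647.0, 315.0], [658.0, 70.0], [907.0, 81.0], [896.0, 326.0]]
s0 fencetop 241 z 0.0499 c [ 671.  -157.6] [213.   73.7] 84.21 [[624.0, -260.0], [697.0, -267.0], [718.0, -55.0], [645.0, -48.0]]
s0 bar 443 z 0.1653 c [630.3 -78.5] [ 86.4 189.1] 85.37 [[533.0, -114.0], [721.0, -129.0], [728.0, -43.0], [540.0, -28.0]]
s0 plate 1907 z 0.0105 c [ 597.3 -162.8] [236.2 230.1] 84.18 [[471.0, -269.0], [700.0, -292.0], [724.0, -57.0], [495.0, -34.0]]
d0 cabtop 1920 z 0.1095 c [774.8 196.4] [252.8 246. ] 2.84 [[642.0, 313.0], [655.0, 67.0], [907.0, 80.0], [895.0, 325.0]]
d0 fencetop 50 z 0.0495 c [681.2 -64. ] [31.3 81.8] 53.3 [[639.0, -52.0], [705.0, -101.0], [723.0, -76.0], [658.0, -27.0]]
d0 bar 125 z 0.1645 c [ 627.2 -104.5] [ 35.1 114.1] 83.06 [[568.0, -115.0], [682.0, -129.0], [686.0, -94.0], [573.0, -80.0]]
d0 plate 884 z 0.0095 c [ 574.5 -161.7] [240.8 172.3] 85.07 [[478.0, -274.0], [650.0, -289.0], [671.0, -49.0], [499.0, -34.0]]
cab s [array([676.,  60.]), array([907.,  85.]), array([898., 315.])]
cab d [array([882., 324.]), array([897.,  84.]), array([649.,  80.]), array([638., 304.])]
plate s [array([ 491., -271.]), array([ 703., -289.])] d [array([ 477., -267.]), array([498., -35.])]
fence s outer corner,endback [722. -57.] [ 690. -264.] inner corner [703. -80.] d left outer corner,end [701. -48.]
bar s [array([ 533., -104.]), array([537., -77.]), array([ 729., -100.]), array([ 738., -136.])]
handle d [array([586., 133.]), array([587., 248.])]
drawer front top d [array([637., 304.]), array([634.,  74.])] s [array([641.,  75.]), array([634., 301.])]
```

play_rows:
  moves:
    - [[48, 9, 0, 0, 0, 0, 60], [48, 9, 0, 0, 0, 0, 40], [48, 9, 0, 0, 0, 0, 22], [46, 10, 0, 0, 0, 0, 22], [0, 0, 40, 0, 0, -2.6, 22], [0, 0, 20, 0, 0, 0, 22]]

```text
time_s: 0.85
eef_pos: [0.5856, 0.1909, 0.1748]
orientation: [-179.8, 0.0, 92.7]
ft_force: [0.2, -0.5, -0.5]
opening: 0.0379
```

```bash
python3 - <<'E'
from h import *
d=grab('wrist','w1');g=grab('side','d1');print(r.state()['eef_pos'],r.state()['orientation'])
cv2.imwrite('pics/m1.png',np.hstack([d['pixels'],cv2.resize(g['pixels'][130:260,190:400],(640,400))])[:, :1280]) 
cv2.imwrite('pics/m1.png',cv2.resize(cv2.imread('pics/m1.png'),(800,250),interpolation=cv2.INTER_AREA))
for n,D in(('w',d),('d',g)):
    P=cloud(D);ok=(D['depth']>0);z=P[...,2]
    m=ok&(abs(z-.074)<.006)&(P[...,0]<.615)&(P[...,0]>.56)&(P[...,1]>.1)&(P[...,1]<.28)
    q=P[m]*1000;print(n,len(q), q.mean(0).round(1) if len(q) else 0, np.percentile(q,[2,98],axis=0).round(0).tolist() if len(q) else 0)
E
```

```text
[0.58487833 0.19007925 0.17406997] [-1.79620800e+02  3.43704567e-02  9.26316881e+01]
w 1918 [595.2 194.8  75.7] [[586.0, 131.0, 73.0], [613.0, 249.0, 78.0]]
d 112 [593.1 191.3  74.2] [[584.0, 127.0, 69.0], [612.0, 249.0, 79.0]]
```

View pics/m1.png

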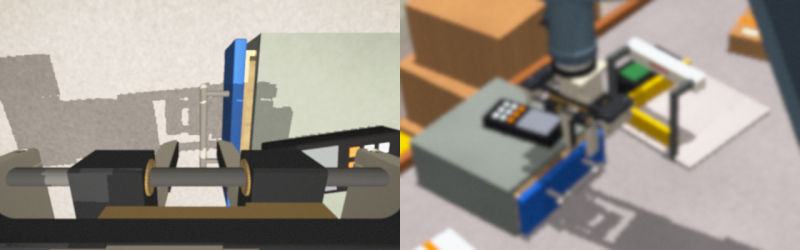

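The wrist view shows the handle bar at about x=205 in the left half, between the fingers. The side view shows the gripper standing above the handle. I fit the bar line from points away from its brackets.

```bash
python3 - <<'E'
from h import *
d=load('w1');P=cloud(d);z=P[...,2]
m=(d['depth']>0)&(abs(z-.074)<.006)&(P[...,0]<.615)&(P[...,0]>.56)&(P[...,1]>.1)&(P[...,1]<.28)
q=P[m]*1000
for lo in range(125,255,10):
    s=q[(q[:,1]>=lo)&(q[:,1]<lo+10)]
    if len(s):print(lo+5,len(s),np.percentile(s[:,0],[5,50,95]).round(1))
E
```

```text
130 91 [591.1 596.6 606.6]
140 211 [591.4 601.1 613.5]
150 115 [590.2 594.8 599.7]
160 120 [589.7 594.5 599.8]
170 122 [589.2 593.9 599.3]
180 129 [588.7 593.9 598.7]
190 129 [588.2 592.8 598. ]
200 129 [587.7 592.7 597.4]
210 133 [587.2 591.7 596.8]
220 147 [586.7 591.8 596.6]
230 150 [586.3 591.3 596.5]
240 344 [586.5 598.6 613.4]
250 98 [586.1 590.4 594.9]
```

play_rows:
  moves:
    - [[0, 8, 0, 0, 0, 0, 22], [0, 0, 48, 0, 0, 0, 22], [0, 0, 30, 0, 0, 0, 22], [0, 0, 18, 0, 0, 0, 22], [0, 0, 0, 0, 0, 0, 0], [0, 0, 0, 0, 0, 0, 0], [0, 0, 0, 0, 0, 0, 0]]

```text
time_s: 1.82
eef_pos: [0.5957, 0.1904, 0.0824]
orientation: [179.9, -0.0, 92.6]
ft_force: [0.7, -0.1, -3.4]
opening: 0.0098
```

play_rows:
  moves:
    - [[0, -10, 0, 0, 0, 0, 0], [0, -20, 0, 0, 0, 0, 0], [0, -25, 0, 0, 0, 0, 0], [0, -25, 0, 0, 0, 0, 0], [0, -25, 0, 0, 0, 0, 0], [0, -25, 0, 0, 0, 0, 0], [0, -15, 0, 0, 0, 0, 0], [0, -10, 0, 0, 0, 0, 0], [0, -5, 0, 0, 0, 0, 0], [0, 0, 0, 0, 0, 0, 0]]

```text
time_s: 3.08
eef_pos: [0.4356, 0.1829, 0.0822]
orientation: [179.9, 0.0, 92.6]
ft_force: [-0.4, -4.1, 7.7]
opening: 0.0103
```

play_rows:
  moves:
    - [[0, -5, 0, 0, 0, 0, 0], [0, -4, 0, 0, 0, 0, 0], [0, -4, 0, 0, 0, 0, 0], [0, -2, 0, 0, 0, 0, 0], [0, 0, 0, 0, 0, 0, 0]]

```text
time_s: 3.7
eef_pos: [0.4233, 0.1823, 0.0823]
orientation: [179.7, 0.0, 92.6]
ft_force: [5.3, -5.1, 1.2]
opening: 0.01
```

play_rows:
  moves:
    - [[0, -4, 0, 0, 0, 0, 0], [0, -4, 0, 0, 0, 0, 0], [0, 0, 0, 0, 0, 0, 0]]

```text
time_s: 4.08
eef_pos: [0.4229, 0.1823, 0.0825]
orientation: [178.8, -0.0, 92.6]
ft_force: [28.2, -4.4, -24.4]
opening: 0.0101
```

play_rows:
  moves:
    - [[0, 9, 0, 0, 0, 0, 0], [0, 0, 0, 0, 0, 0, 22], [0, 0, 0, 0, 0, 0, 22], [0, 0, -30, 0, 0, 0, 22], [0, 0, -50, 0, 0, 0, 22], [0, 30, -60, 0, 0, 0, 50], [0, 40, -50, 0, 0, 0, 90], [0, 0, 0, 0, 0, 0, 90]]

```text
time_s: 5.08
eef_pos: [0.4917, 0.1862, 0.2699]
orientation: [179.5, -0.1, 92.6]
ft_force: [-0.3, 1.0, 0.2]
opening: 0.0472
```

```bash
python3 - <<'E'
from h import *
d=grab('wrist','w2');g=grab('side','d2');s=grab('scene','s2');print(r.state()['eef_pos'],r.state()['orientation'])
for n,D in(('w',d),('d',g),('s',s)):
    P=cloud(D);z=P[...,2];hsv=cv2.cvtColor(D['pixels'],cv2.COLOR_BGR2HSV)
    m=(D['depth']>0)&(abs(z-.067)<.006)&(P[...,0]<.645)&(P[...,0]>.44)&(P[...,1]>.08)&(P[...,1]<.3)
    q=P[m]*1000
    if len(q): 
        R=cv2.minAreaRect(q[:,:2].astype(np.float32));print(n,len(q),q.mean(0),R,cv2.boxPoints(R).round(0).tolist())
    h=(D['depth']>0)&(abs(z-.076)<.004)&(P[...,0]<.44)&(P[...,0]>.38)&(P[...,1]>.15)&(P[...,1]<.22)
    if h.any(): print('handle',np.median(P[h],0))
a=cv2.resize(g['pixels'][130:280,190:430],(640,400))
cv2.imwrite('pics/m2.png',cv2.resize(np.hstack([d['pixels'],a]),(800,250),interpolation=cv2.INTER_AREA))
E
```

```text
[0.4862611  0.18563962 0.26439483] [-1.79774118e+02  5.70271151e-04  9.26187751e+01]
w 3965 [568.88778215 161.43119177  66.6161976 ] ((539.8182373046875, 186.36972045898438), (212.84828186035156, 201.16415405273438), 87.54108428955078) [[435.0, 84.0], [636.0, 76.0], [645.0, 288.0], [444.0, 297.0]]
handle [0.42385073 0.18665355 0.07626536]
d 669 [549.41431928 178.17807233  66.62820197] ((541.7314453125, 190.50738525390625), (202.30674743652344, 220.3224334716797), 0.47326594591140747) [[440.0, 300.0], [441.0, 80.0], [644.0, 81.0], [642.0, 302.0]]
handle [0.42038991 0.18511273 0.07573584]
s 465 [551.38039469 170.84181304  67.08777369] ((558.1778564453125, 185.08880615234375), (163.35427856445312, 210.67730712890625), 2.897979497909546) [[471.0, 286.0], [482.0, 76.0], [645.0, 84.0], [634.0, 294.0]]
handle [0.42609673 0.18346819 0.0762125 ]
```

View pics/m2.png

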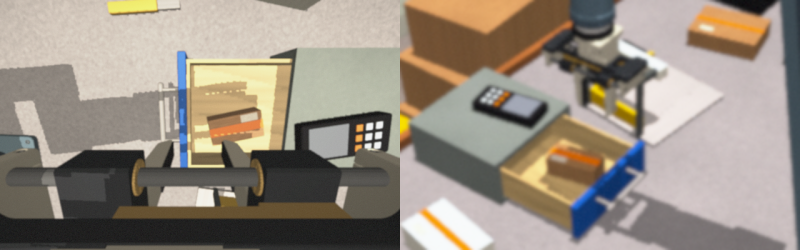

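The wrist view (left half) shows the carton in the open drawer around (235,125), with its tape strip on top and turned slightly. The side view shows the drawer fully out. Next I fit the carton's top.

```bash
python3 - <<'E'
from h import *
for n in('w2','d2','s2'):
    D=load(n);P=cloud(D);z=P[...,2]
    m=(D['depth']>0)&(abs(z-.067)<.004)&(P[...,0]<.63)&(P[...,0]>.46)&(P[...,1]>.1)&(P[...,1]<.275)
    k,l,s,c=cv2.connectedComponentsWithStats(m.astype(np.uint8))
    for i in np.argsort(-s[1:,4])[:3]+1:
        q=P[l==i]*1000;R=cv2.minAreaRect(q[:,:2].astype(np.float32))
        print(n,s[i].tolist(),np.round(R[0],1),np.round(R[1],1),round(R[2],1),cv2.boxPoints(R).round(0).tolist())
cv2.imwrite('pics/w2c.png',cv2.resize(load('w2')['pixels'][80:260,260:500],None,fx=3.3,fy=3.3,interpolation=2))
E
```

```text
w2 [332, 175, 90, 58, 3502] [574.1 158.4] [110.7  56. ] 14.6 [[514.0, 172.0], [528.0, 117.0], [635.0, 145.0], [621.0, 200.0]]
w2 [304, 157, 1, 16, 16] [477.8 206.2] [ 0.1 17.7] 2.7 [[477.0, 215.0], [478.0, 197.0], [478.0, 197.0], [477.0, 215.0]]
w2 [305, 240, 1, 5, 5] [482.6 102.5] [0. 5.] 2.6 [[482.0, 105.0], [483.0, 100.0], [483.0, 100.0], [482.0, 105.0]]
d2 [277, 216, 36, 19, 317] [572.9 159. ] [112.6  61.3] 14.5 [[511.0, 175.0], [526.0, 115.0], [635.0, 144.0], [620.0, 203.0]]
d2 [317, 240, 1, 2, 2] [460.9 178.2] [2.1 0. ] 126.7 [[462.0, 177.0], [462.0, 177.0], [460.0, 179.0], [460.0, 179.0]]
d2 [329, 230, 1, 1, 1] [461.5 111.6] [0. 0.] 0.0 [[461.0, 112.0], [461.0, 112.0], [461.0, 112.0], [461.0, 112.0]]
s2 [330, 179, 30, 16, 235] [569.9 158.1] [98.2 61. ] 14.7 [[515.0, 175.0], [530.0, 116.0], [625.0, 141.0], [610.0, 200.0]]
s2 [320, 171, 21, 12, 29] [480.6 161.3] [  5.8 107.8] 2.4 [[476.0, 215.0], [480.0, 107.0], [486.0, 108.0], [481.0, 215.0]]
s2 [341, 166, 9, 5, 14] [475.5 247.7] [ 3.6 43.9] 3.2 [[472.0, 270.0], [475.0, 226.0], [479.0, 226.0], [476.0, 270.0]]
```

View pics/w2c.png

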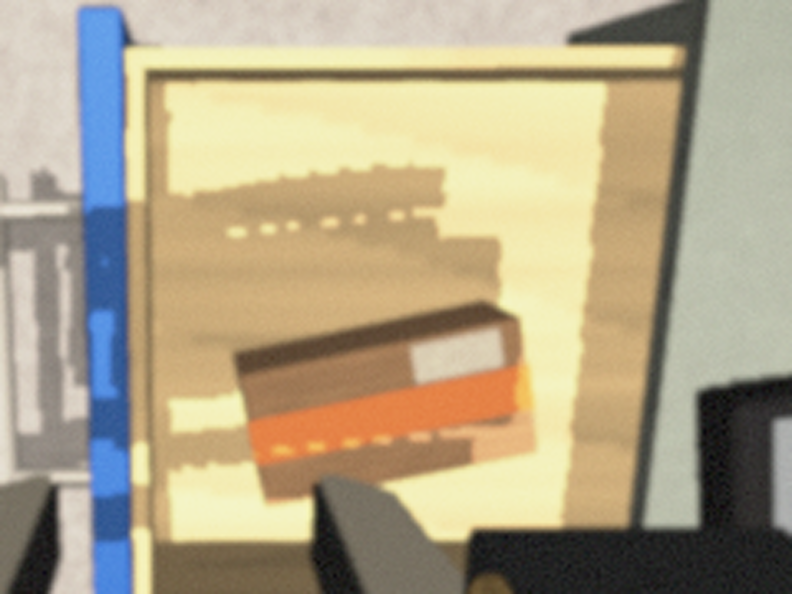

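The crop shows the carton upright, label at (455,355) and tape along it. Its centre is at about (574,158) mm with a yaw of 14.6°, and the measured 110.7 × 56 mm matches its known size. Next I turn the jaws across it.

play_rows:
  moves:
    - [[-15, 43, 0, 0, 0, 0, 78], [-16, 43, 0, 0, 0, 0, 78], [0, 0, 0, 0, 0, 9.75, 78], [0, 0, 0, 0, 0, 9.75, 78], [0, 0, 0, 0, 0, 9.75, 78], [0, 0, 0, 0, 0, 9.75, 78], [0, 0, 0, 0, 0, 9.75, 78], [0, 0, 0, 0, 0, 9.75, 78], [0, 0, 0, 0, 0, 9.75, 78], [0, 0, 0, 0, 0, 9.75, 78], [0, 0, 0, 0, 0, 0, 78]]

```text
time_s: 6.6
eef_pos: [0.5736, 0.1587, 0.2642]
orientation: [-179.9, 0.2, 14.7]
ft_force: [0.8, -0.5, -0.2]
opening: 0.0778
```

```bash
python3 - <<'E'
from h import *
D=grab('wrist','w3');s=r.state();print(s['eef_pos'],s['orientation'],s['q'],s['opening'])
P=cloud(D);z=P[...,2]
m=(D['depth']>0)&(abs(z-.067)<.004)&(P[...,0]<.645)&(P[...,0]>.46)&(P[...,1]>.1)&(P[...,1]<.275)
k,l,s,c=cv2.connectedComponentsWithStats(m.astype(np.uint8))
for i in np.argsort(-s[1:,4])[:2]+1:
        q=P[l==i]*1000;R=cv2.minAreaRect(q[:,:2].astype(np.float32));print(s[i].tolist(),R)
E
```

```text
[0.57391392 0.15864853 0.2645062 ] [-179.95395098    0.19749547   14.82185794] [4.72197728e+00 1.87555004e+01 7.87287192e+01 1.07887805e-02
 8.27182908e+01 7.98988123e+01] 0.07784530402637271
[292, 135, 47, 89, 3958] ((574.7510375976562, 158.2996826171875), (110.6957778930664, 55.997718811035156), 14.641816139221191)
[254, 239, 87, 20, 232] ((480.9253234863281, 158.53616333007812), (1.889458417892456, 116.1714096069336), 2.3691933155059814)
```

Aligned. Descend 214 mm to z = 0.05 and grip.

play_rows:
  moves:
    - [[0, 0, 60, 0, 0, 0, 78], [0, 0, 60, 0, 0, 0, 78], [0, 0, 45, 0, 0, 0, 78], [0, 0, 30, 0, 0, 0, 78], [0, 0, 15, 0, 0, 0, 78], [0, 0, 4, 0, 0, 0, 78], [0, 0, 0, 0, 0, 0, 50], [0, 0, 0, 0, 0, 0, 40], [0, 0, 0, 0, 0, 0, 40], [0, 0, 0, 0, 0, 0, 40], [0, 0, 0, 0, 0, 0, 40]]

```text
time_s: 8.02
eef_pos: [0.5762, 0.1587, 0.0534]
orientation: [180.0, -0.1, 14.6]
ft_force: [-1.8, 1.3, 6.4]
opening: 0.056
```

play_rows:
  moves:
    - [[0, 0, -15, 0, 0, 0, 40], [0, 0, -30, 0, 0, 0, 40], [0, 0, -45, 0, 0, 0, 40], [0, 0, -50, 0, 0, 0, 40], [0, 0, -45, 0, 0, 0, 40], [0, 0, -20, 0, 0, 0, 40], [0, 0, 0, 0, 0, 0, 40], [0, 0, 0, 0, 0, 0, 40]]

```text
time_s: 9.02
eef_pos: [0.5746, 0.1583, 0.2559]
orientation: [-180.0, 0.1, 14.6]
ft_force: [0.1, 0.6, -2.0]
opening: 0.056
```

```bash
python3 - <<'E'
from h import *
s=r.state();print(s['eef_pos'],s['orientation'],s['opening'],s['ft_force'])
for n,cam in(('s3','scene'),('d3','side')):
    d=grab(cam,n);P=cloud(d);hsv=cv2.cvtColor(d['pixels'],cv2.COLOR_BGR2HSV);z=P[...,2]
    ok=(d['depth']>0)&(P[...,0]>.4)&(P[...,0]<.8)&(P[...,1]>-.4)&(P[...,1]<.05)
    yel=(hsv[...,0]>20)&(hsv[...,0]<35)&(hsv[...,1]>130)
    for nm,m in(('fence',yel&(abs(z-.05)<.004)),('plate',(abs(z-.01)<.004)&(hsv[...,2]>170)),('bar',(abs(z-.165)<.005)&(hsv[...,2]>120))):
        k,l,st,_=cv2.connectedComponentsWithStats((ok&m).astype(np.uint8),connectivity=4);i=1+np.argmax(st[1:,4]);q=P[l==i]*1000
        R=cv2.minAreaRect(q[:,:2].astype(np.float32));print(n,nm,len(q),np.round(R[1],1),round(R[2],1),cv2.boxPoints(R).round(0).tolist())
    # inner fence faces: yellow, low z
    th=np.deg2rad(-5.8);c,s_=np.cos(th),np.sin(th);C=np.array([.7049,-.0657])
    L=(P[...,:2]-C)@np.array([[c,-s_],[s_,c]])*1000
    f=ok&yel&(z>.018)&(z<.04)
    for nm,m,a in(('back',f&(L[...,1]<-15)&(L[...,1]>-195)&(abs(L[...,0])<9),0),('left',f&(L[...,0]<-15)&(L[...,0]>-145)&(abs(L[...,1])<9),1)):
        q=L[m]
        if len(q)>10: print(n,nm,len(q),'median',np.median(q[:,a]).round(1),'slope deg',np.degrees(np.polyfit(q[:,1-a],q[:,a],1)[0]).round(2))
g=d
cv2.imwrite('pics/m3.png',cv2.resize(np.hstack([load('s3')['pixels'][100:300,220:460],load('d3')['pixels'][60:260,190:430]]),(800,333)))
E
```

```text
[0.57456471 0.15833888 0.25590026] [-1.79979619e+02  1.33953849e-01  1.45987370e+01] 0.05598768995431709 [ 0.08380531  0.60456663 -1.98722513]
s3 fence 240 [ 69.6 219.6] 10.8 [[646.0, -52.0], [687.0, -268.0], [756.0, -255.0], [714.0, -39.0]]
s3 plate 1969 [238.4 222.5] 83.9 [[478.0, -269.0], [699.0, -293.0], [724.0, -56.0], [503.0, -32.0]]
s3 bar 449 [191.6  84.5] 0.8 [[532.0, -45.0], [533.0, -130.0], [725.0, -127.0], [724.0, -43.0]]
s3 back 102 median 7.6 slope deg 0.23
s3 left 62 median -0.4 slope deg -0.25
d3 fence 30 [17.7 57.8] 79.8 [[616.0, -57.0], [673.0, -67.0], [676.0, -50.0], [619.0, -39.0]]
d3 plate 926 [258.4 171.8] 84.1 [[473.0, -276.0], [644.0, -293.0], [671.0, -36.0], [500.0, -18.0]]
d3 bar 262 [ 39.  192.3] 82.8 [[525.0, -109.0], [716.0, -132.0], [721.0, -94.0], [530.0, -70.0]]
d3 back 79 median -3.7 slope deg -1.17
d3 left 65 median 7.1 slope deg -0.64
```

View pics/m3.png

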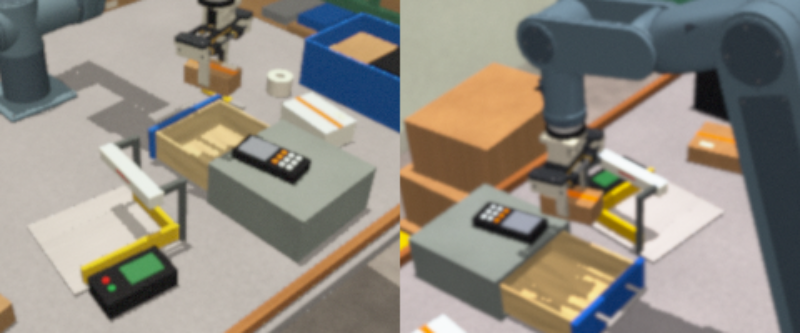

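The carton is held level between the fingers (scene half, 212,77) and the drawer stays out. Next I turn it -20.5° and carry it over to above the bare plate.

play_rows:
  moves:
    - [[0, 0, 0, 0, 0, 7, 40], [0, 0, 0, 0, 0, 7, 40], [0, 0, 0, 0, 0, 6.5, 40], [4, 20, 0, 0, 0, 0, 40], [9, 45, 0, 0, 0, 0, 40], [10, 51, 0, 0, 0, 0, 40], [10, 51, 0, 0, 0, 0, 40], [10, 51, 0, 0, 0, 0, 40], [10, 51, 0, 0, 0, 0, 40], [10, 51, 0, 0, 0, 0, 40], [8, 41, 0, 0, 0, 0, 40], [4, 20, 0, 0, 0, 0, 40]]

```text
time_s: 10.62
eef_pos: [0.6099, -0.2316, 0.256]
orientation: [-180.0, 0.1, -6.0]
ft_force: [-0.6, 0.1, -2.6]
opening: 0.0558
```

```bash
python3 - <<'E'
from h import *
d=grab('wrist','w4');s=r.state();print(s['eef_pos'],s['orientation'],s['opening'])
cv2.imwrite('pics/w4v.png',d['pixels'])
P=cloud(d);hsv=cv2.cvtColor(d['pixels'],cv2.COLOR_BGR2HSV);z=P[...,2];ok=d['depth']>0
yel=(hsv[...,0]>20)&(hsv[...,0]<35)&(hsv[...,1]>130)
for nm,m in(('fence',yel&(abs(z-.05)<.005)),('plate',(abs(z-.01)<.004)&(hsv[...,2]>150))):
    k,l,st,_=cv2.connectedComponentsWithStats((ok&m).astype(np.uint8),connectivity=4)
    if k>1:
        i=1+np.argmax(st[1:,4]);q=P[l==i]*1000;R=cv2.minAreaRect(q[:,:2].astype(np.float32));print(nm,len(q),st[i],np.round(R[1],1),round(R[2],1),cv2.boxPoints(R).round(0).tolist())
E
```

```text
[ 0.61009197 -0.23313433  0.25592169] [ 1.79928770e+02  7.80975590e-02 -6.03270768e+00] 0.05586555430526513
fence 257 [218 111  42   9 257] [49.5  9.3] 83.9 [[692.0, -173.0], [701.0, -174.0], [707.0, -125.0], [697.0, -124.0]]
plate 11045 [  189   105   166   152 11045] [220.2 217.4] 84.0 [[482.0, -272.0], [698.0, -294.0], [721.0, -75.0], [505.0, -53.0]]
```

View pics/w4v.png

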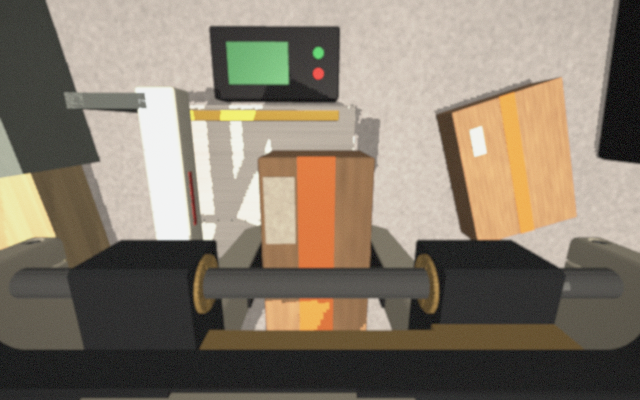

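Yaw -6.0° is confirmed by plate and fence. The picture shows the carton hanging over the bare plate at (315,230), clear of the bar at (165,165). Lower it 213 mm.

play_rows:
  moves:
    - [[0, 0, 25, 0, 0, 0, 40], [0, 0, 45, 0, 0, 0, 40], [0, 0, 50, 0, 0, 0, 40], [0, 0, 45, 0, 0, 0, 40], [0, 0, 25, 0, 0, 0, 40], [0, 0, 15, 0, 0, 0, 40], [0, 0, 5, 0, 0, 0, 40], [0, 0, 3, 0, 0, 0, 40], [0, 0, 0, 0, 0, 0, 40]]

```text
time_s: 11.8
eef_pos: [0.6114, -0.2285, 0.0452]
orientation: [180.0, -0.1, -5.9]
ft_force: [-0.3, -0.7, -1.1]
opening: 0.0556
```

play_rows:
  moves:
    - [[0, 0, 1, 0, 0, 0, 40], [0, 0, 1, 0, 0, 0, 40], [0, 0, 1, 0, 0, 0, 40], [0, 0, 0, 0, 0, 0, 40]]

```text
time_s: 12.3
eef_pos: [0.6109, -0.2283, 0.0415]
orientation: [180.0, -0.0, -5.9]
ft_force: [-0.9, 0.3, 0.8]
opening: 0.056
```

play_rows:
  moves:
    - [[0, 0, 0, 0, 0, 0, 60], [0, 0, 0, 0, 0, 0, 72], [0, 0, 0, 0, 0, 0, 76], [0, 0, 0, 0, 0, 0, 76], [0, 0, 0, 0, 0, 0, 76], [0, 0, -25, 0, 0, 0, 76], [0, 0, -40, 0, 0, 0, 76], [-40, 20, -50, 0, 0, 0, 40], [-60, 20, -50, 0, 0, 0, 0], [0, 0, -30, 0, 0, 0, 0], [0, 0, 0, 0, 0, 0, 0]]

```text
time_s: 13.68
eef_pos: [0.5249, -0.2548, 0.2246]
orientation: [179.8, -0.3, -5.9]
ft_force: [-0.7, -0.1, -0.4]
opening: 0.0406
```

```bash
cat >> h.py <<'E'
def meas(name,f,ztop=.055):
    d=grab(name,f);s=r.state();print(s['eef_pos'].round(4),s['orientation'].round(1))
    P=cloud(d);hsv=cv2.cvtColor(d['pixels'],cv2.COLOR_BGR2HSV);z=P[...,2];ok=(d['depth']>0)&(P[...,0]>.4)&(P[...,0]<.8)&(P[...,1]>-.31)&(P[...,1]<.05)
    yel=(hsv[...,0]>21)&(hsv[...,0]<35)&(hsv[...,1]>150)
    def L(p):
        a=np.deg2rad(-6);return (p-[703,-67])@np.array([[np.cos(a),-np.sin(a)],[np.sin(a),np.cos(a)]])
    for nm,m in(('fence',yel&(abs(z-.05)<.004)),('plate',(abs(z-.01)<.004)&(hsv[...,2]>120)),('carton',~yel&(abs(z-ztop)<.0035))):
        k,l,st,_=cv2.connectedComponentsWithStats((ok&m).astype(np.uint8),connectivity=4)
        if k<2: continue
        i=1+np.argmax(st[1:,4]);q=P[l==i]*1000;R=cv2.minAreaRect(q[:,:2].astype(np.float32));print(name,nm,len(q),'c',np.round(R[0],1),np.round(R[1],1),round(R[2],1),'L',L(np.array(R[0])).round(1),L(cv2.boxPoints(R)).round(0).tolist())
    return d
E
python3 - <<'E'
from h import *
w=meas('wrist','w5');s=meas('scene','s5');meas('side','d5')
cv2.imwrite('pics/m5.png',cv2.resize(np.hstack([w['pixels'],cv2.resize(s['pixels'][150:300,220:460],(640,400))]),(800,250),interpolation=cv2.INTER_AREA))
E
```

```text
[ 0.5244 -0.254   0.2225] [ 1.799e+02 -1.000e-01 -5.900e+00]
wrist fence 92 c [ 703.4 -161.8] [47.1  2.9] 84.2 L [ 10.3 -94.2] [[9.0, -118.0], [12.0, -118.0], [12.0, -71.0], [9.0, -71.0]]
wrist plate 25250 c [ 602.3 -161.8] [243.8 219.2] 84.0 L [ -90.3 -104.8] [[-200.0, -227.0], [19.0, -227.0], [19.0, 17.0], [-200.0, 17.0]]
wrist carton 5541 c [ 609.9 -229. ] [ 56.1 110.6] 83.7 L [ -75.7 -170.9] [[-131.0, -199.0], [-21.0, -199.0], [-20.0, -143.0], [-131.0, -143.0]]
[ 0.524  -0.2534  0.221 ] [-180.     0.    -5.9]
scene fence 234 c [ 680.3 -160.8] [212.2  68.9] 88.8 L [-12.8 -95.6] [[-38.0, -204.0], [30.0, -198.0], [13.0, 13.0], [-56.0, 7.0]]
scene plate 1685 c [ 600.7 -162.9] [237.4 224.5] 83.7 L [ -91.7 -106.1] [[-205.0, -224.0], [20.0, -225.0], [21.0, 12.0], [-203.0, 13.0]]
scene carton 416 c [ 609.3 -227.4] [ 57.6 115.6] 84.5 L [ -76.4 -169.3] [[-134.0, -199.0], [-18.0, -198.0], [-19.0, -140.0], [-134.0, -141.0]]
[ 0.5237 -0.2531  0.2201] [-1.799e+02  1.000e-01 -5.900e+00]
side fence 48 c [616.4 -50.3] [17.7 92.1] 82.8 L [-87.8   7.6] [[-134.0, -0.0], [-42.0, -2.0], [-42.0, 15.0], [-134.0, 17.0]]
side plate 798 c [ 568.2 -153.8] [252.9 163.8] 84.2 L [-125.  -100.4] [[-206.0, -227.0], [-43.0, -227.0], [-44.0, 26.0], [-207.0, 26.0]]
side carton 75 c [ 591.8 -229.2] [35.2 93.9] 46.7 L [ -93.7 -172.9] [[-142.0, -158.0], [-67.0, -215.0], [-46.0, -187.0], [-120.0, -130.0]]
```

View pics/m5.png

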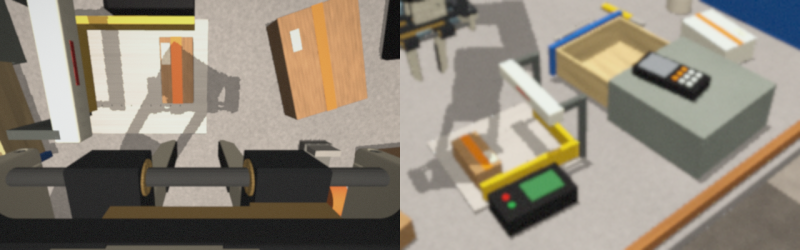

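The carton stands upright on the plate at corner-frame (-76,-171), parallel within 0.3°. In the wrist half it is at (177,70), with the bar at (70,80). The fences and plate confirm the corner at (703,-67) mm and -6°. Next I push it in +x against the back fence while it is still clear of the bar.

play_rows:
  moves:
    - [[0, -31, 0, 0, 0, 0, 0], [0, 0, 45, 0, 0, 0, 0], [0, 0, 55, 0, 0, 0, 0], [0, 0, 45, 0, 0, 0, 0], [0, 0, 25, 0, 0, 0, 0], [0, 0, 9, 0, 0, 0, 0], [0, 0, 0, 0, 0, 0, 0], [8, 0, 0, 0, 0, 0, 0], [0, 0, 0, 0, 0, 0, 0]]

```text
time_s: 14.95
eef_pos: [0.5368, -0.2243, 0.0439]
orientation: [179.9, -0.2, -5.9]
ft_force: [0.5, 0.9, 0.7]
opening: 0.0008
```

play_rows:
  moves:
    - [[5, 0, 0, 0, 0, 0, 0], [5, 0, 0, 0, 0, 0, 0], [4, 0, 0, 0, 0, 0, 0], [4, 0, 0, 0, 0, 0, 0], [4, 0, 0, 0, 0, 0, 0], [3, 0, 0, 0, 0, 0, 0], [2, 0, 0, 0, 0, 0, 0], [2, 0, 0, 0, 0, 0, 0], [0, 0, 0, 0, 0, 0, 0]]

```text
time_s: 16.08
eef_pos: [0.5644, -0.2266, 0.0425]
orientation: [180.0, -0.0, -5.9]
ft_force: [-1.1, 0.3, 0.8]
opening: 0.0002
```

play_rows:
  moves:
    - [[1.5, 0, 0, 0, 0, 0, 0], [1, 0, 0, 0, 0, 0, 0], [1, 0, 0, 0, 0, 0, 0], [1, 0, 0, 0, 0, 0, 0], [0, 0, 0, 0, 0, 0, 0]]

```text
time_s: 16.7
eef_pos: [0.5652, -0.2266, 0.0425]
orientation: [-180.0, 0.4, -5.9]
ft_force: [-13.4, 0.2, 9.5]
opening: 0.0006
```

play_rows:
  moves:
    - [[-12, 0, 0, 0, 0, 0, 0], [-8, 0, -20, 0, 0, 0, 0], [0, 0, -50, 0, 0, 0, 0], [0, 20, -55, 0, 0, 0, 30], [38, 21, -55, 0, 0, -5, 60], [0, 0, 0, 0, 0, 5, 60], [40, 21, 0, 0, 0, 0, 60], [0, 0, 0, 0, 0, -10, 60], [0, 0, 0, 0, 0, -10, 60], [0, 0, 0, 0, 0, -10, 60], [0, 0, 0, 0, 0, -10, 60], [0, 0, 0, 0, 0, -10, 60]]

```text
time_s: 18.2
eef_pos: [0.6163, -0.292, 0.2183]
orientation: [179.9, -0.0, 44.4]
ft_force: [-0.3, 0.1, -1.5]
opening: 0.0597
```

play_rows:
  moves:
    - [[0, 0, 0, 0, 0, -10, 60], [0, 0, 0, 0, 0, -10, 60], [0, 0, 0, 0, 0, -10, 60], [0, 0, 0, 0, 0, -10, 60], [0, 0, 0, 0, 9, 0, 60], [0, 0, 0, 0, 9, 0, 60], [0, 0, 0, 0, 9, 0, 60], [0, 0, 0, 0, 9, 0, 60], [0, 0, 0, 0, 0, 0, 60]]

```text
time_s: 19.32
eef_pos: [0.6148, -0.2945, 0.2146]
orientation: [-179.8, -36.0, 83.8]
ft_force: [-0.0, -0.0, 0.2]
opening: 0.0597
```

```bash
cat >> h.py <<'E'
def tcpL():
    from scipy.spatial.transform import Rotation as R
    s=r.state();a=np.deg2rad(-6);M=np.array([[np.cos(a),-np.sin(a)],[np.sin(a),np.cos(a)]])
    p=s['eef_pos']*1000;T=R.from_euler('xyz',s['orientation'],degrees=True).as_matrix()
    F=np.eye(3);F[:2,:2]=M
    print('TCP L',((p[:2]-[703,-67])@M).round(1),'z',p[2].round(1),'tool axes in L (cols x,y,z)\n',(F.T@T).round(3),'\nF',s['ft_force'].round(1),s['q'].round(0))
E
python3 - <<'E'
from h import *
tcpL();s=meas('scene','s6')
P=cloud(s)
for n,lo,hi in(('flat',(-250,-480),(100,-270)),('box',(14,-220),(90,20))):
    a=np.deg2rad(-6);M=np.array([[np.cos(a),-np.sin(a)],[np.sin(a),np.cos(a)]]);L=(P[...,:2]*1000-[703,-67])@M
    m=(s['depth']>0)&(L>lo).all(-1)&(L<hi).all(-1)&(P[...,2]>.03)&(P[...,2]<.13)
    print(n,m.sum(),np.percentile(L[m],[2,98],axis=0).round(0).tolist(),np.percentile(P[m][:,2],[50,99]).round(3))
cv2.imwrite('pics/m6.png',cv2.resize(s['pixels'][60:320,140:460],(800,600)))
E
```

```text
TCP L [ -63.9 -235.5] z 214.6 tool axes in L (cols x,y,z)
 [[ 0.003  1.    -0.001]
 [ 0.809 -0.002  0.588]
 [ 0.588 -0.002 -0.809]] 
F [-0.  -0.   0.2] [-48.  42.  57.  27. 106. -40.]
[ 0.6155 -0.2933  0.2159] [-179.9  -35.9   84. ]
scene fence 237 c [ 675.6 -159.7] [212.5  71.1] 87.5 L [-17.6 -95.1] [[-47.0, -203.0], [24.0, -199.0], [12.0, 13.0], [-59.0, 9.0]]
scene plate 1767 c [ 601.4 -162.5] [238.6 226.7] 84.0 L [ -91.1 -105.6] [[-204.0, -225.0], [22.0, -225.0], [22.0, 14.0], [-204.0, 14.0]]
scene carton 431 c [ 629.5 -229.4] [ 56.8 111.6] 84.5 L [ -56.1 -169.2] [[-112.0, -198.0], [-0.0, -197.0], [-1.0, -140.0], [-112.0, -141.0]]
flat 2361 [[-226.0, -477.0], [42.0, -348.0]] [0.05  0.054]
box 872 [[17.0, -199.0], [89.0, 17.0]] [0.046 0.11 ]
```

View pics/m6.png

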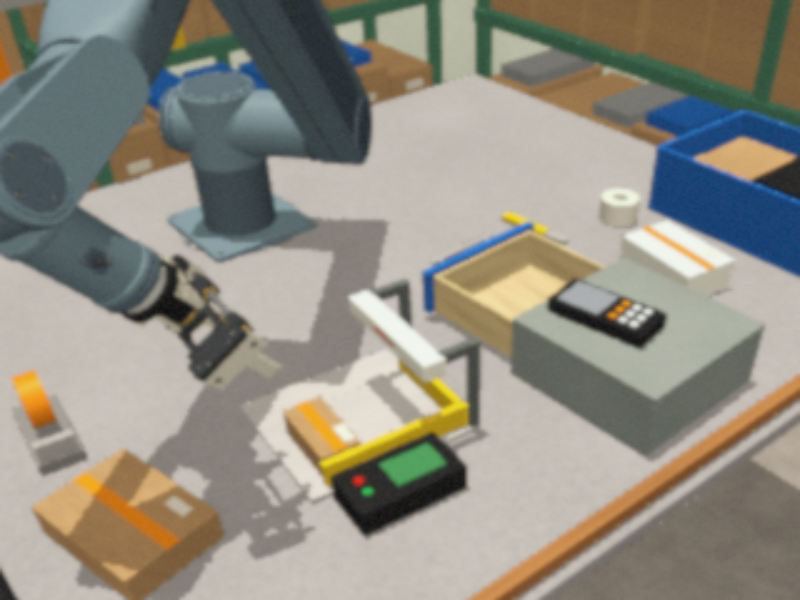

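The picture shows the carton at (315,430) against the back fence, the tool leaning with tips towards the left fence, and the bench clear around it. I now lower it straight down in world axes.

play_rows:
  moves:
    - [[-20, 0, 28, 0, 0, 0, 60], [-29, 0, 40, 0, 0, 0, 60], [-26, 0, 36, 0, 0, 0, 60], [-18, 0, 24, 0, 0, 0, 60], [-7, 0, 10, 0, 0, 0, 60], [0, 0, 0, 0, 0, 0, 60], [0, 0, 0, 0, 0, 0, 60]]

```text
time_s: 20.25
eef_pos: [0.617, -0.2921, 0.0483]
orientation: [179.8, -35.8, 84.3]
ft_force: [-0.5, 0.4, -0.3]
opening: 0.0604
```

```bash
python3 -c "
from h import *
tcpL()"
```

```text
TCP L [ -62.  -232.9] z 48.3 tool axes in L (cols x,y,z)
 [[-0.004  1.     0.001]
 [ 0.811  0.002  0.586]
 [ 0.586  0.003 -0.811]] 
F [-0.5  0.4 -0.3] [-48.  50.  66.  26.  90. -48.]
```

play_rows:
  moves:
    - [[-3.5, 4, 5, 0, 0, 0, 60], [8, 0, 6, 0, 0, 0, 60], [8, 0, 6, 0, 0, 0, 60], [8, 0, 6, 0, 0, 0, 60], [8, 0, 6, 0, 0, 0, 60], [8, 0, 6, 0, 0, 0, 60], [8, 0, 6, 0, 0, 0, 60], [8, 0, 6, 0, 0, 0, 60], [0, 0, 0, 0, 0, 0, 60]]

```text
time_s: 21.38
eef_pos: [0.6271, -0.2209, 0.0389]
orientation: [-180.0, -36.1, 84.1]
ft_force: [0.3, -0.0, -0.1]
opening: 0.0601
```

```bash
python3 -c "
from h import *
tcpL();meas('scene','s7')"
```

```text
TCP L [ -59.4 -161. ] z 38.9 tool axes in L (cols x,y,z)
 [[-0.002  1.    -0.002]
 [ 0.808  0.003  0.589]
 [ 0.589 -0.001 -0.808]] 
F [ 0.3 -0.  -0.1] [-44.  47.  73.  28.  85. -46.]
[ 0.627  -0.2214  0.0388] [-179.9  -36.1   84.1]
scene fence 242 c [ 670.5 -157.9] [209.4  72.6] 84.0 L [-22.8 -93.8] [[-59.0, -199.0], [13.0, -199.0], [13.0, 11.0], [-59.0, 11.0]]
scene plate 750 c [ 574.6 -121.3] [149.7 169.6] 78.8 L [-122.   -67.4] [[-213.0, -134.0], [-44.0, -150.0], [-31.0, -0.0], [-200.0, 15.0]]
scene carton 403 c [ 635.3 -173.4] [ 57.3 114.4] 84.1 L [ -56.2 -112.9] [[-113.0, -142.0], [1.0, -141.0], [1.0, -84.0], [-113.0, -84.0]]
```

play_rows:
  moves:
    - [[8, 0, 5.8, 0, 0, 0, 60], [8, 0, 5.8, 0, 0, 0, 60], [8, 0, 5.8, 0, 0, 0, 60], [8, 0, 5.8, 0, 0, 0, 60], [8, 0, 5.8, 0, 0, 0, 60], [8, 0, 5.8, 0, 0, 0, 60], [8, 0, 5.8, 0, 0, 0, 60], [5, 0, 3.6, 0, 0, 0, 60], [0, 0, 0, 0, 0, 0, 60]]

```text
time_s: 22.55
eef_pos: [0.6349, -0.1467, 0.0393]
orientation: [-180.0, -36.0, 84.1]
ft_force: [0.2, 0.1, 0.5]
opening: 0.0604
```

```bash
python3 -c "
from h import *
tcpL();meas('scene','s8')"
```

```text
TCP L [-59.4 -86.4] z 39.3 tool axes in L (cols x,y,z)
 [[-0.002  1.    -0.002]
 [ 0.809  0.002  0.588]
 [ 0.588 -0.    -0.809]] 
F [0.2 0.1 0.5] [-39.  44.  79.  30.  80. -44.]
[ 0.6349 -0.1472  0.0392] [180.  -36.   84.1]
scene fence 235 c [ 677.3 -159.3] [213.  68.] 87.6 L [-15.9 -94.5] [[-43.0, -203.0], [25.0, -199.0], [11.0, 14.0], [-57.0, 10.0]]
scene plate 1046 c [ 593.6 -231.8] [ 99.  221.9] 83.8 L [ -91.6 -175.4] [[-203.0, -225.0], [19.0, -225.0], [19.0, -126.0], [-202.0, -126.0]]
scene carton 359 c [643.4 -99.5] [ 56.3 113.8] 84.2 L [-55.9 -38.6] [[-113.0, -67.0], [1.0, -67.0], [1.0, -10.0], [-113.0, -11.0]]
```

10 mm to go. I finish with fine steps until the force shows contact.

play_rows:
  moves:
    - [[3.2, 0, 2.3, 0, 0, 0, 60], [2.4, 0, 1.7, 0, 0, 0, 60], [1.6, 0, 1.2, 0, 0, 0, 60], [0.8, 0, 0.6, 0, 0, 0, 60], [0.8, 0, 0.6, 0, 0, 0, 60], [0, 0, 0, 0, 0, 0, 60]]

```text
time_s: 23.35
eef_pos: [0.6361, -0.1366, 0.0391]
orientation: [180.0, -36.0, 84.1]
ft_force: [-0.5, -0.7, 0.1]
opening: 0.0601
```

play_rows:
  moves:
    - [[0.8, 0, 0.6, 0, 0, 0, 60], [0.8, 0, 0.6, 0, 0, 0, 60], [0.8, 0, 0.6, 0, 0, 0, 60], [0, 0, 0, 0, 0, 0, 60]]

```text
time_s: 23.85
eef_pos: [0.6362, -0.1348, 0.0391]
orientation: [180.0, -35.9, 84.1]
ft_force: [-2.1, -5.4, 2.5]
opening: 0.06
```

```bash
python3 -c "
from h import *
tcpL();meas('scene','s9');meas('side','d9');tcpL()"
```

```text
TCP L [-59.3 -74.4] z 39.1 tool axes in L (cols x,y,z)
 [[-0.001  1.    -0.001]
 [ 0.81   0.002  0.586]
 [ 0.586  0.    -0.81 ]] 
F [-2.1 -5.4  2.5] [-38.  44.  80.  30.  79. -44.]
[ 0.6362 -0.1348  0.0391] [180.  -35.9  84.1]
scene fence 206 c [ 691.5 -159.8] [212.2  33.6] 85.2 L [ -1.7 -93.5] [[-16.0, -200.0], [17.0, -199.0], [13.0, 13.0], [-21.0, 12.0]]
scene plate 1187 c [ 594.3 -225.4] [112.9 224.9] 83.7 L [ -91.5 -168.9] [[-204.0, -225.0], [21.0, -226.0], [21.0, -113.0], [-204.0, -112.0]]
scene carton 331 c [645.1 -86.5] [ 60.3 116.2] 83.7 L [-55.5 -25.5] [[-114.0, -55.0], [2.0, -56.0], [3.0, 4.0], [-113.0, 5.0]]
[ 0.6362 -0.1348  0.0391] [180.  -35.9  84.1]
side fence 64 c [623.3 -53.3] [ 17.7 112.6] 81.4 L [-80.7   5.3] [[-137.0, -1.0], [-25.0, -6.0], [-24.0, 12.0], [-137.0, 17.0]]
side plate 816 c [ 563.5 -155.8] [260.8 152.6] 84.2 L [-129.4 -102.9] [[-205.0, -234.0], [-53.0, -233.0], [-54.0, 28.0], [-206.0, 27.0]]
side carton 155 c [651.4 -89.9] [59.5 93.3] 82.2 L [-48.9 -28.2] [[-96.0, -57.0], [-3.0, -59.0], [-1.0, 0.0], [-95.0, 3.0]]
TCP L [-59.3 -74.4] z 39.1 tool axes in L (cols x,y,z)
 [[-0.001  1.    -0.001]
 [ 0.81   0.001  0.586]
 [ 0.586  0.    -0.81 ]] 
F [-1.3 -5.5  2.5] [-38.  44.  80.  30.  79. -44.]
```

play_rows:
  moves:
    - [[0.8, 0, 0.6, 0, 0, 0, 60], [0.8, 0, 0.6, 0, 0, 0, 60], [0, 0, 0, 0, 0, 0, 60], [-4, 0, -3, 0, 0, 0, 60], [-12, 0, -9, 0, 0, 0, 60], [-30, 0, -22, 0, 0, 0, 60], [-30, 0, -24, 0, 0, 0, 60], [-20, 0, -30, 0, 0, 0, 60], [0, 0, -50, 0, 0, 0, 60], [0, 0, -50, 0, 0, 0, 60], [0, 0, 0, 0, 0, 0, 60]]

```text
time_s: 25.32
eef_pos: [0.6179, -0.323, 0.138]
orientation: [179.6, -35.7, 84.2]
ft_force: [-0.5, 0.3, -0.4]
opening: 0.0602
```

```bash
python3 - <<'E'
from h import *
tcpL();s=meas('scene','s10');d=meas('side','d10');w=meas('wrist','w10')
a=np.deg2rad(-6);M=np.array([[np.cos(a),-np.sin(a)],[np.sin(a),np.cos(a)]])
# end face of carton (x~-110) from side cam, and long outer face (y~-56) from scene/wrist cams
for n in('s10','d10','w10'):
    D=load(n);P=cloud(D);L=(P[...,:2]*1000-[703,-67])@M;z=P[...,2];ok=(D['depth']>0)&(z>.018)&(z<.048)
    e=ok&(abs(L[...,0]+110)<9)&(L[...,1]>-50)&(L[...,1]<-6);f=ok&(abs(L[...,1]+56)<9)&(L[...,0]>-104)&(L[...,0]<-6)
    if e.sum()>15:print(n,'end x',np.median(L[e][:,0]).round(1),e.sum())
    if f.sum()>15:print(n,'face y',np.median(L[f][:,1]).round(1),'slope',np.degrees(np.polyfit(L[f][:,0],L[f][:,1],1)[0]).round(2),f.sum())
    h=(D['depth']>0)&(abs(z-.076)<.004)&(P[...,0]<.44)&(P[...,0]>.38)&(P[...,1]>.15)&(P[...,1]<.22)
    if h.sum()>5:print(n,'handle x',np.median(P[h][:,0]).round(4))
cv2.imwrite('pics/m10.png',np.hstack([cv2.resize(x,(400,400),interpolation=2) for x in(s['pixels'][190:290,260:360],d['pixels'][120:220,290:390])]))
E
```

```text
TCP L [ -57.9 -263.5] z 138.0 tool axes in L (cols x,y,z)
 [[-0.003  1.     0.005]
 [ 0.812 -0.001  0.584]
 [ 0.584  0.006 -0.812]] 
F [-0.5  0.3 -0.4] [-49.  47.  58.  26. 100. -45.]
[ 0.6173 -0.3208  0.1357] [179.8 -35.9  84.1]
scene fence 108 c [ 707.  -106.9] [ 32.5 105. ] 8.3 L [  8.1 -39.2] [[-21.0, 8.0], [5.0, -94.0], [37.0, -86.0], [11.0, 16.0]]
scene plate 1904 c [ 600.7 -162.1] [238.6 223.1] 84.0 L [ -91.8 -105.3] [[-203.0, -225.0], [20.0, -225.0], [20.0, 14.0], [-203.0, 14.0]]
scene carton 337 c [643.7 -89.2] [ 57.9 114.7] 84.8 L [-56.6 -28.3] [[-114.0, -58.0], [1.0, -56.0], [0.0, 1.0], [-114.0, -0.0]]
[ 0.6169 -0.3191  0.1342] [-180.   -36.    84.1]
side fence 94 c [644.1 -54.5] [ 34.2 139.3] 74.7 L [-59.9   6.3] [[-131.0, 1.0], [6.0, -22.0], [12.0, 12.0], [-126.0, 34.0]]
side plate 954 c [ 569.8 -153.4] [262.4 171. ] 86.2 L [-123.5  -99.9] [[-204.0, -234.0], [-33.0, -228.0], [-43.0, 35.0], [-214.0, 28.0]]
side carton 161 c [645.9 -86.7] [ 54.1 112.7] 85.1 L [-54.7 -25.5] [[-111.0, -54.0], [2.0, -52.0], [1.0, 3.0], [-112.0, 0.0]]
[ 0.6167 -0.3181  0.1333] [-179.9  -36.1   84. ]
wrist fence 315 c [ 694.1 -197. ] [143.8  12.4] 84.1 L [   4.8 -130.3] [[-1.0, -202.0], [11.0, -202.0], [11.0, -58.0], [-2.0, -58.0]]
wrist plate 26568 c [ 601.7 -159. ] [249.7 220.6] 83.8 L [ -91.1 -102.1] [[-202.0, -227.0], [19.0, -227.0], [20.0, 22.0], [-201.0, 23.0]]
wrist carton 3802 c [643.9 -91.2] [ 57.4 110.5] 83.7 L [-56.3 -30.3] [[-112.0, -59.0], [-1.0, -59.0], [-1.0, -2.0], [-111.0, -1.0]]
s10 face y -55.1 slope -0.28 82
s10 handle x 0.4267
d10 handle x 0.4201
w10 face y -57.5 slope -0.17 1565
```

View pics/m10.png

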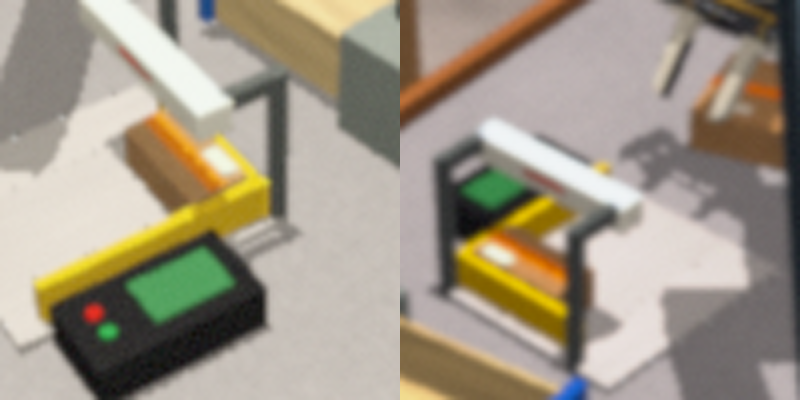

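The pictures show the carton under the bar at (190,155) in the left half, tight in the fence corner. In the scene camera it sits within 0.5 mm in x of the spot where the force showed it flush. The gripper is clear, so I hand in.

```bash
python3 -c "
from rig import r
print(r.finish_job())"
```

```text
the job is handed in; nothing more can be done
None
```

The job is done and handed in at about 25 s on the robot's clock; the hand-in gives no verdict, so the checks below are my own.

**What I did**
- **Drawer:** I gripped the handle and pulled until the force rose to 28 N at the stop, then let go.
- **Carton:** I lifted it out and set it down upright on the bare plate, about 170 mm from the left fence. I pushed it against the back fence with the tool upright (13 N at contact). Then I pushed it under the bar with the tool leaning 36° until it met the left fence (about 5.5 N).

**Last checks**
- **Position:** the carton's centre measured x about -55 to -57 mm and y about -25 to -30 mm in the corner frame. Flush is -55 and -28.
- **Where the cameras disagreed:** in y they differed by about 5 mm (side -25.5, scene -28.3, wrist -30.3). For the left fence I relied on the contact force, with the scene camera agreeing.
- **Squareness:** the carton's long side read 0.2 to 0.3° from the fence using its face. The box fits scattered up to 1.2°, and the limit is 2°.
- **Drawer:** the handle was still at x about 0.42 to 0.427 m, which is at the stop.
- **Bystanders and scanner bar:** no bump showed in the readings taken after each move. The bystanders looked unmoved in the pictures, but I did not measure them.
- **Robot:** the gripper was clear of everything at hand-in.

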